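# Fetch a bread roll from under a wire shelf with tongs

## Robot

A 6-joint arm with a two-finger parallel gripper is mounted at the origin on a cart in front of the work surface, level with it; the furniture and walls round the work are solid. World frame = base frame: x ahead of the robot, y to its left, z up, the work surface at z = 0. Lengths are in m, angles in rad, forces in N, time in s.
With the tool pointing down it reaches from about 0.375 to 0.825 m from the base axis. Payload 5.5 kg.
Tool frame: the origin (TCP) lies midway between the tips of the shut fingers; the grasp point (between the pads) lies 19 mm behind it; z points along the fingers, y is the direction in which the jaws open and shut (so a half turn about z gives the same grasp; the last joint's range is limited). The gripper opens to 85 mm and grips with 20 to 120 N. Pads are 22 mm wide; open, the fingers measure 114 mm over their backs; the gripper's body (76 mm by 85 mm) begins 54 mm behind the grasp point. The pads swing forward as they close: fully open they stand 13 mm farther back than shut.
Start: joints at [-1.155, 0.314, -0.047, 1.21, 0, 1.571], TCP at [0.242, -0.549, 0.231] pointing down, gripper open.
Joint ranges: [-2.67, 2.67], [-0.69, 1.73], [-1.03, 1.25], [-2.08, 2.16], [-1.42, 1.45], [-3.14, 3.14]. Speed limits (rad/s): [2.39, 2.39, 3.01, 3.14, 3.14, 3.14].

## Interface

Orientations are given as a unit quaternion [w, x, y, z].
In Python, from workcell import env, effector, kin, vision gives the robot as it stands. Calls block until the motion is done:
- env.goto(position, orientation): joint-space move of the TCP to a pose.
- env.move_straight(position, rotation=None, speed=0.15, f_stop=None): straight line of the TCP; rotation=None keeps the orientation; speed is the mean speed in m/s. With f_stop (N) it stops when the force on the tool has changed by that much, and returns True; else False.
- env.move_joints(angles): joint-space move.
- effector.command_gripper(opening, f_grip=None): finger opening in m; f_grip is the grip in N (None keeps the last); returns when the fingers have stopped.
- env.wait(seconds).
- kin.inverse_kinematics(position, orientation): joint angles nearest the present ones, or None.
- vision.grab_frame(name): name is "scene" or "top" or "wrist"; returns the picture (384x512x3 uint8, blue, green, red); there is no depth.
- vision.camera_model(name): a dict with "fov_y" (degrees; the focal length in pixels is half the picture's height over the tangent of half this angle, whatever the lens; pixels are square), "cx", "cy" (the principal point, pixels), "xyz" and "rotation" of the camera in the world. Camera axes: x right, y down, z forward; pixel columns grow to the right and rows downward; lengths in m; the calibration is good to about 2 mm. A picture is of the moment at which its call begins: read the wrist's pose just before it. camera_model takes no time and is no camera call; for the wrist camera it gives the pose at the moment of the call.
A pose or a line that the arm cannot do raises env.PlanningError and nothing moves.
- env.job_done(): hands the job in, once; it reports no verdict.
Readings, each from a call of its own:
- env.read_t(): time.
- env.read_q(): joint angles.
- env.read_qd(): joint speeds.
- env.read_joint_efforts(): joint torques, N m.
- env.read_tool_pos(): TCP position.
- env.read_ee_rot(): TCP orientation.
- env.read_wrist_force(): force on the tool from outside, world axes, zero at the start.
- env.read_ft_torque(): the same for the moment, N m.
- env.read_gripper_width(): finger opening in m.
Only numpy, scipy, OpenCV 4.12 (cv2) and the standard library are available. Lean on these libraries where they do the work, as an engineer would, in place of code of your own. Each camera call takes 0.05 s, during which the arm holds its last target.

## Task

Pick up the kitchen tongs by their black grips, reach in under the low wire shelf and close the tongs on the bread roll there. Draw the roll out from under the front of the shelf and hold it up in the tongs, in front of the shelf and wholly higher than the shelf's top; finish while still holding it there. Touch the roll only with the tongs, and leave the ramekin on the shelf and the garlic where they are.

Things in the scene. Friction and masses are not known exactly. Their poses are not given: they have to be found in the camera images.
- tongs: Steel kitchen tongs with black grips, lying on their side: the arms open and close level. 314 mm long, 24 mm high, 0.10 kg, symmetric. Origin: midway between the grips, at the underside; +x to the jaws, +z up. Pivot at x = -110 mm (steel block 22 x 34 mm with a wire loop, rear end x = -136). Both arms move alike: squeezing the grips closes the jaws, letting go springs them open.
- tongs_grip (a point): Midway between the black grips, 12 mm over the underside: squeeze here. Axes as the tongs. The grips run from 75 mm behind to 65 mm ahead of it, 24 mm high. Outer width here 58 mm untouched (45 at the rear end, 70 at the front end), 38 mm with the roll held, grips then parallel. A spring resists with 8 N at first, 11 N with the roll held; grip with 20 N or more then. Half open, only the spring holds them in the fingers: move slowly.
- tongs_jaw (a point): Point midway between the jaws, 155 mm ahead of the grip point, half height; the roll's middle belongs here when the jaws close. Axes as the tongs. The jaws, shallow cups 24 mm high, reach from 23 mm behind to 23 mm ahead of it. Untouched, the clear gap between them is 90 mm and their outer width 105 mm; with the grips squeezed to 48 mm outer width the gap is about 68 mm.
- tongs_left (a joint): How far each tong arm has been squeezed shut: 0 = sprung open, about 0.09 rad when closed on the roll, 0.165 rad = shut with nothing between the jaws.
- bun: A small round crusty bread roll, brown, with a cross cut in its domed top: 50 mm in diameter (widest from 12 to 26 mm above its underside), 44 mm high, about 0.04 kg. It lies on the slate coaster under the wire shelf. The origin is the centre of its underside; z up.
- coaster: A thin round dark slate coaster, 94 mm in diameter, 6 mm thick, under the wire shelf; it does not move. The origin is the centre of its underside.
- rack: Low shelf riser of steel wire on four wire legs; it does not move. 126 mm deep (its x), 206 mm wide (its y), 105 mm high; legs of 6 mm wire with 10 mm feet at x = +-60, y = +-100 mm. Top: wires along y every 20 mm. Clear height under it 99 mm; all four sides are open. Origin on the counter under its middle; -x is its front, facing the robot.
- rack_front (a point): The middle of the shelf's front top edge, 60 mm in front of the shelf's middle, 105 mm above the counter. Axes as the shelf.
- ramekin: A white ramekin, upside down, 72 mm wide and 41 mm high, loose on top of the wire shelf. Leave it alone. The origin is the centre of its underside.
- garlic: A bulb of garlic, 60 mm wide and 59 mm high, on the counter between the shelf and the toaster oven. Leave it alone. Origin: centre of its underside. The oven, fixed, is 275 mm high; its left side is at world y = -0.37 m, its front and door handle at x = 0.52 to 0.56 m: swing the tongs clear of it. A microwave hangs over the range to the left, from z = 0.46 m up.
Mind the look-alikes: they are no part of the job. Several things have the shape of the bun; the one meant has the colours described above.

How it is judged:
By the outcome, as a careful person would: the job done as asked, in the order asked, and still so for the second after the job is handed in, while the arm keeps its last pose, push and grip.
It also fails if it takes over 64 s, if anything falls off the work surface, if the arm or the gripper's body presses on something with over 40 N, if the wrist force passes 120 N, or if a joint passes its speed limit or range.

## Working session

There is one attempt and no reset: what is moved stays moved. The work goes in short steps, each a Python script; the robot and the scene stay as the last script left them, time stands still between calls to the robot, and variables do not carry over. Pictures are saved under pics/ and viewed, and the job is handed in when it is done.

```bash
mkdir -p pics; ls; cat > h.py <<'E'
import numpy as np, cv2
from workcell import env, effector, kin, vision
def ray(m,u,v):
    f=192/np.tan(np.radians(m['fov_y'])/2)
    R=np.array(m['rotation'],float)
    if R.size==4:
        from scipy.spatial.transform import Rotation as Ro
        R=Ro.from_quat(R[[1,2,3,0]]).as_matrix()
    d=R@np.array([(u-m['cx'])/f,(v-m['cy'])/f,1.])
    return np.array(m['xyz'],float),d
def onz(m,u,v,z):
    o,d=ray(m,u,v); return o+d*(z-o[2])/d[2]
def proj(m,p):
    f=192/np.tan(np.radians(m['fov_y'])/2)
    R=np.array(m['rotation'],float)
    if R.size==4:
        from scipy.spatial.transform import Rotation as Ro
        R=Ro.from_quat(R[[1,2,3,0]]).as_matrix()
    c=R.T@(np.array(p)-np.array(m['xyz'])); return c[:2]/c[2]*f+[m['cx'],m['cy']]
E
python3 - <<'E'
from h import *
print(env.read_t())
for n in ["scene","top","wrist"]:
    print(n,vision.camera_model(n)); cv2.imwrite(f"pics/{n}0.png",vision.grab_frame(n))
E
```

```text
pics
0.0
scene {'fov_y': 43.439380638371745, 'cx': 252.37406271834897, 'cy': 191.15280529817454, 'xyz': array([-0.0705039 , -1.02624662,  0.5640343 ]), 'rotation': array([-0.50354617,  0.79110089, -0.29383591,  0.18509754])}
top {'fov_y': 44.5043078228488, 'cx': 255.8758576427008, 'cy': 189.80501961310506, 'xyz': array([ 0.35038378, -0.26568862,  1.09890141]), 'rotation': array([-0.06472449,  0.70627895, -0.70109598,  0.07379162])}
wrist {'fov_y': 61.497648201194906, 'cx': 256.90955449390725, 'cy': 188.93195084696052, 'xyz': array([ 0.31287445, -0.51777468,  0.37260869]), 'rotation': array([ 0.12556309,  0.82835715, -0.53963318, -0.08279114])}
```

View pics/scene0.png

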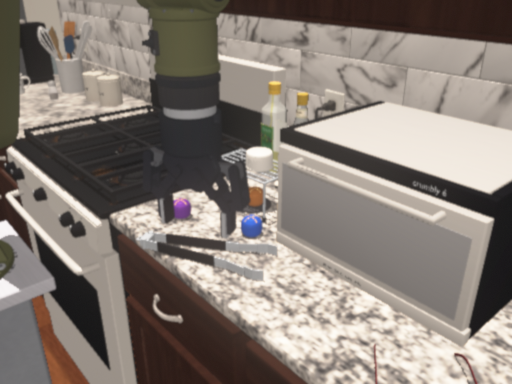

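View pics/top0.png

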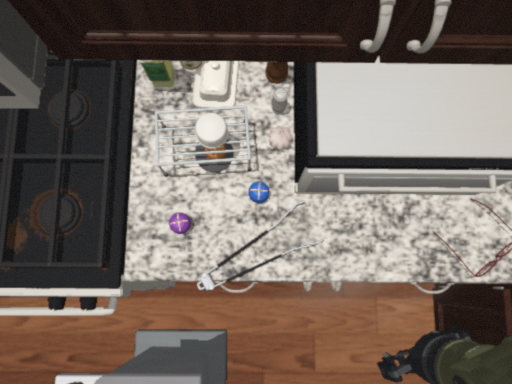

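View pics/wrist0.png

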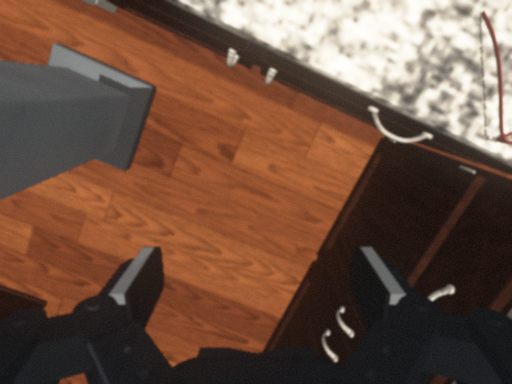

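The top view shows the tongs with the pivot near (207,281) and the jaws near (303,206) and (318,244). The shelf spans about (155..250, 108..170), with the ramekin at (211,128) and the roll at about (212,155). The garlic is at (281,137). Purple and blue look-alikes are at (180,223) and (259,192). Next I'll zoom in.

```bash
python3 - <<'E'
from h import *
a=cv2.imread("pics/top0.png")
cv2.imwrite("pics/topz1.png",cv2.resize(a[95:185,140:310],None,fx=4.5,fy=4.5,interpolation=cv2.INTER_CUBIC))
cv2.imwrite("pics/topz2.png",cv2.resize(a[180:300,170:340],None,fx=4.5,fy=4.5,interpolation=cv2.INTER_CUBIC))
b=cv2.imread("pics/scene0.png")
cv2.imwrite("pics/scz.png",cv2.resize(b[140:290,120:300],None,fx=4,fy=4,interpolation=cv2.INTER_CUBIC))
m=vision.camera_model("top")
for n,u,v,z in [("rackFL",158,168,.105),("ram",211,128,.14),("bun",212,155,.05),("garlic",281,137,.03),("purple",180,223,.02),("blue",259,192,.02),("pivot",207,281,.02),("jawL",302,206,.02),("jawR",318,244,.02)]: print(n,onz(m,u,v,z).round(3))
E
```

```text
rackFL [ 0.594 -0.065  0.105]
ram [ 0.675 -0.181  0.14 ]
bun [ 0.64  -0.177  0.05 ]
garlic [ 0.691 -0.338  0.03 ]
purple [ 0.485 -0.104  0.02 ]
blue [ 0.56  -0.286  0.02 ]
pivot [ 0.354 -0.17   0.02 ]
jawL [ 0.527 -0.387  0.02 ]
jawR [ 0.439 -0.422  0.02 ]
```

View pics/topz1.png

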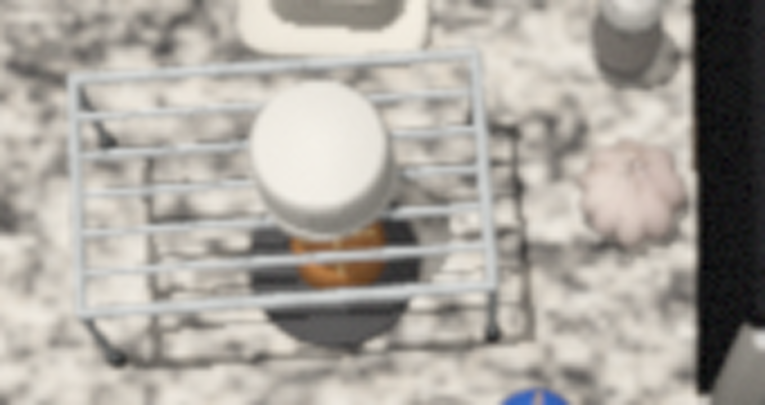

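View pics/topz2.png

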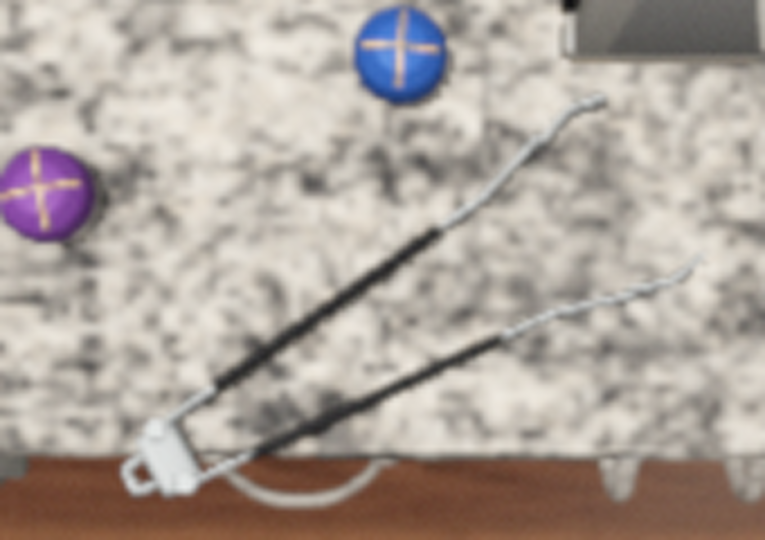

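View pics/scz.png

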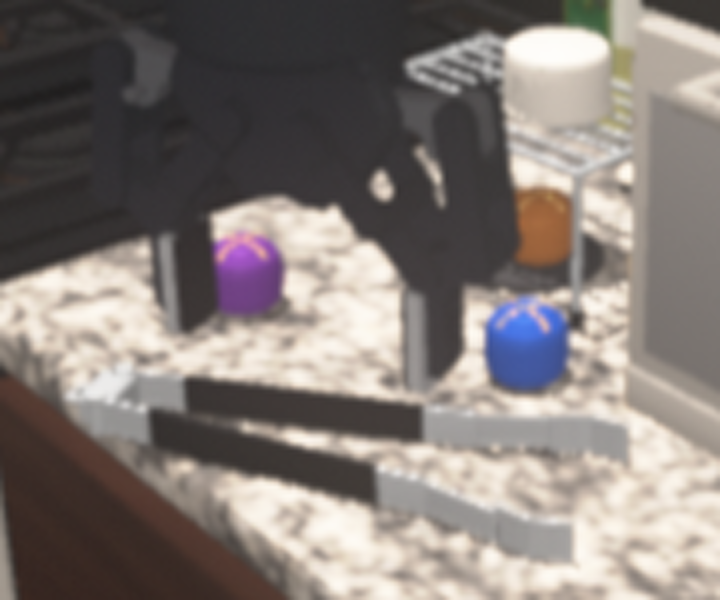

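```bash
python3 - <<'E'
from h import *
m=vision.camera_model("top")
Z2=lambda u,v,z: onz(m,170+(u+.5)/4.5-.5,180+(v+.5)/4.5-.5,z)[:2]
Z1=lambda u,v,z: onz(m,140+(u+.5)/4.5-.5,95+(v+.5)/4.5-.5,z)[:2]
Lr,Lf,Rr,Rf=[Z2(*p,.024) for p in [(217,387),(438,232),(255,455),(503,338)]]
print("grips",Lr,Lf,Rr,Rf,"lens",np.linalg.norm(Lf-Lr),np.linalg.norm(Rf-Rr),"w",np.linalg.norm(Lr-Rr),np.linalg.norm(Lf-Rf))
r,f=(Lr+Rr)/2,(Lf+Rf)/2
d=(f-r);print("len",np.linalg.norm(d),"yaw",np.degrees(np.arctan2(d[1],d[0])))
dd=d/np.linalg.norm(d);print("grip pt", r+dd*75, f-dd*65)
tl,tr=Z2(603,98,.02),Z2(695,265,.02); t=(tl+tr)/2
pv=Z2(170,463,.024); print("tips",tl,tr,np.linalg.norm(tl-tr)); print("pivot",pv)
for a,b in [(pv,t)]:
  e=b-a; n=np.linalg.norm(e); print("p->t",n,np.degrees(np.arctan2(e[1],e[0])), a+e/n*.110, b-e/n*.178)
print("rack")
C=[Z1(*p,.102) for p in [(80,313),(492,290),(480,52),(72,80)]]
C=np.array(C);print(C, C.mean(0)); 
for i in range(4):
  e=C[(i+1)%4]-C[i]; print(np.linalg.norm(e),np.degrees(np.arctan2(e[1],e[0])))
print("coaster",Z1(248,270,.006),Z1(422,270,.006),Z1(338,348,.006))
print("bun",Z1(293,262,.025),Z1(388,262,.025),Z1(340,289,.02))
E
```

```text
grips [ 0.38863732 -0.19394128] [ 0.46749126 -0.30488935] [ 0.35522075 -0.2136303 ] [ 0.41404558 -0.33783739] lens 0.1361154541857988 0.13743275979360292 w 0.0387856252585149 0.06278545971532878
len 0.1362473796698135 yaw -59.65185866354096
grip pt [ 38.26589594 -64.92663548] [-32.40066956  55.77177303]
tips [ 0.53827542 -0.39062583] [ 0.45200227 -0.4365489 ] 0.09773426401655365
pivot [ 0.3510454  -0.17134118]
p->t 0.2818619072411138 -59.25487303481344 [ 0.4072796  -0.26588067] [ 0.40414169 -0.26060528]
rack
[[ 0.60379159 -0.06252108]
 [ 0.61724837 -0.26230437]
 [ 0.73984169 -0.25522472]
 [ 0.72286945 -0.05298253]] [ 0.67093778 -0.15825818]
0.2002359721192053 -86.14655464565142
0.12279757151070429 3.3051057185598856
0.2029530960136237 94.79704471482198
0.11945928120814603 -175.42018670351314
coaster [ 0.65273552 -0.13142515] [ 0.65364535 -0.22441128] [ 0.61033903 -0.18048572]
bun [ 0.65206434 -0.15725056] [ 0.6525556  -0.20717791] [ 0.63897081 -0.1818918 ]
```

```bash
cat >> h.py <<'E'
from scipy.spatial.transform import Rotation as Ro
def Q(yaw,flip=0):
    a=np.radians(yaw+180*flip); c,s=np.cos(a),np.sin(a)
    R=np.array([[c,s,0],[s,-c,0],[0,0,-1.]])
    q=Ro.from_matrix(R).as_quat(); return np.array([q[3],q[0],q[1],q[2]])
E
python3 - <<'E'
from h import *
print(env.read_ee_rot())
for p,y in [((.407,-.266,.15),-59.5),((.407,-.266,.002),-59.5),((.39,-.18,.1),0),((.505,-.19,.02),0),((.505,-.19,.02),4),((.375,-.19,.17),4)]:
  for f in (0,1):
    q=kin.inverse_kinematics(np.array(p),Q(y,f)); print(p,y,f,None if q is None else np.round(q,2))
E
```

```text
[-6.33190235e-04  9.78467652e-01  2.06399221e-01 -1.23517619e-04]
(0.407, -0.266, 0.15) -59.5 0 [-0.58  0.15 -0.45  0.97  0.   -2.68]
(0.407, -0.266, 0.15) -59.5 1 [-0.58  0.15 -0.45  0.97  0.    0.46]
(0.407, -0.266, 0.002) -59.5 0 [-0.58  0.32 -0.62  0.63  0.   -2.68]
(0.407, -0.266, 0.002) -59.5 1 [-0.58  0.32 -0.62  0.63  0.    0.46]
(0.39, -0.18, 0.1) 0 0 [-0.43  0.1  -0.63  0.84  0.    2.71]
(0.39, -0.18, 0.1) 0 1 [-0.43  0.1  -0.63  0.84  0.   -0.43]
(0.505, -0.19, 0.02) 0 0 [-0.36  0.38 -0.48  0.71  0.    2.78]
(0.505, -0.19, 0.02) 0 1 [-0.36  0.38 -0.48  0.71  0.   -0.36]
(0.505, -0.19, 0.02) 4 0 [-0.36  0.38 -0.48  0.71  0.    2.71]
(0.505, -0.19, 0.02) 4 1 [-0.36  0.38 -0.48  0.71  0.   -0.43]
(0.375, -0.19, 0.17) 4 0 [-0.47  0.01 -0.55  1.01  0.    2.6 ]
(0.375, -0.19, 0.17) 4 1 [-0.47  0.01 -0.55  1.01  0.   -0.54]
```

```bash
python3 - <<'E'
from h import *
env.goto(np.array([.407,-.266,.2]),Q(-59.5,1))
m=vision.camera_model("wrist"); im=vision.grab_frame("wrist"); cv2.imwrite("pics/w1.png",im)
import json; json.dump({k:(v.tolist() if hasattr(v,'tolist') else v) for k,v in m.items()},open("w1.json","w"))
b=vision.grab_frame("scene");cv2.imwrite("pics/s1.png",b)
cv2.imwrite("pics/s1z.png",cv2.resize(b[130:290,120:300],None,fx=3.7,fy=3.7,interpolation=cv2.INTER_CUBIC))
print(env.read_t(), env.read_tool_pos())
E
```

```text
1.5 [ 0.40693944 -0.26695927  0.20012971]
```

View pics/w1.png

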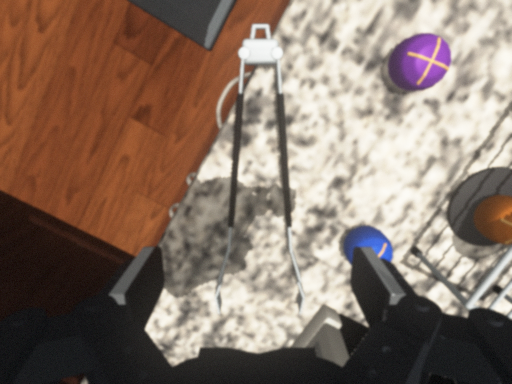

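View pics/s1z.png

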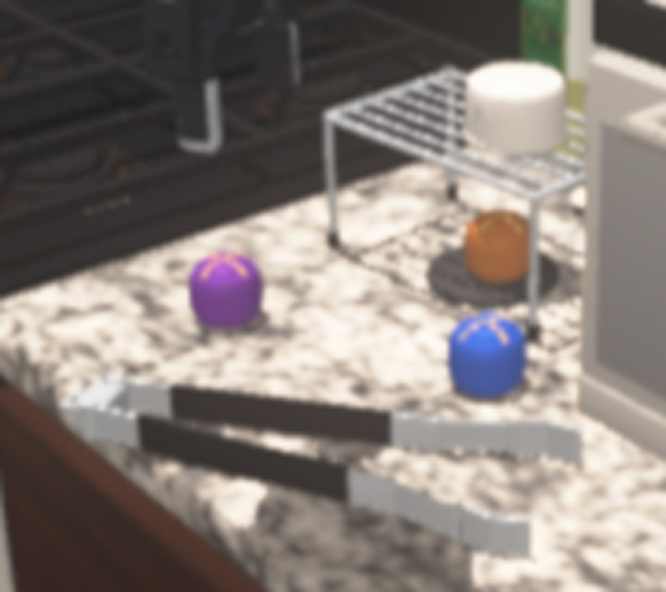

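The wrist view shows the pivot block at (261,52), the grips at (239,96)-(231,226) and (280,95)-(289,226), and the jaw tips at (219,305) and (301,303). The scene view now shows the roll clear of the gripper.

```bash
python3 - <<'E'
from h import *
import json
m=json.load(open("w1.json"))
o=lambda u,v,z=.024: onz(m,u,v,z)[:2]
p,tl,tr=o(261,52),o(219,305,.02),o(301,303,.02)
r=(o(239,96)+o(280,95))/2; f=(o(231,226)+o(289,226))/2
def rep(a,b,la,lb):
  e=b-a;n=np.linalg.norm(e);print(n,np.degrees(np.arctan2(e[1],e[0])),a+e/n*la,b-e/n*lb)
rep(r,f,.075,.065); rep(p,(tl+tr)/2,.11,.178)
print(np.linalg.norm(tl-tr), [np.linalg.norm(o(239,96)-o(280,95))])
# bun in scene, top
ms=vision.camera_model("scene");mt=vision.camera_model("top")
S=lambda u,v:(120+(u+.5)/3.7-.5,130+(v+.5)/3.7-.5)
for n,im in(("s",cv2.imread("pics/s1.png")),("t",cv2.imread("pics/top0.png"))):
  h=cv2.cvtColor(im,cv2.COLOR_BGR2HSV); k=cv2.inRange(h,(5,120,60),(18,255,255))
  y0,y1,x0,x1=(180,212,240,268) if n=="s" else (135,170,195,235)
  ys,xs=np.nonzero(k[y0:y1,x0:x1]);print(n,xs.min()+x0,xs.max()+x0,ys.min()+y0,ys.max()+y0,len(xs))
for c in [(.655,-.182),(.660,-.182),(.665,-.182)]:
  pts=[]
  a=np.linspace(0,2*np.pi,60)
  P=np.array([(c[0]+.025*np.cos(t),c[1]+.025*np.sin(t),z) for t in a for z in (.018,.032)]+[(c[0]+.015*np.cos(t),c[1]+.015*np.sin(t),.048) for t in a])
  for n,mm in(("s",ms),("t",mt)):
    q=np.array([proj(mm,x) for x in P]);print(c,n,q.min(0).round(1),q.max(0).round(1))
print("coaster scene ctr",onz(ms,*S(490,275),.006))
E
```

```text
0.13438332940502584 -59.21893975102521 [ 0.41360457 -0.26981529] [ 0.41073019 -0.26498985]
0.27412257808157986 -59.61744622365874 [ 0.41266917 -0.26674888] [ 0.40565037 -0.25477728]
0.09660064872734717 [np.float64(0.0388506301393737)]
s 246 261 188 205 255
t 205 225 145 158 107
(0.655, -0.182) s [243.5 186.7] [263.  204.1]
(0.655, -0.182) t [204.4 140.7] [225.9 162.7]
(0.66, -0.182) s [245.  186.2] [264.5 203.5]
(0.66, -0.182) t [204.4 138.7] [226.  160.7]
(0.665, -0.182) s [246.5 185.6] [265.9 202.9]
(0.665, -0.182) t [204.5 136.7] [226.  158.6]
coaster scene ctr [ 0.65239786 -0.18021617  0.006     ]
```

```bash
python3 - <<'E'
from h import *
g=np.array([.409,-.265]);
env.move_straight(np.array([*g,.06]),Q(-59.5,1),speed=.15)
print(env.move_straight(np.array([*g,.003]),None,speed=.04,f_stop=6), env.read_tool_pos(),env.read_wrist_force())
effector.command_gripper(.047,30)
print(env.read_gripper_width(),env.read_wrist_force(),env.read_t())
cv2.imwrite("pics/w2.png",vision.grab_frame("wrist"))
b=vision.grab_frame("scene");cv2.imwrite("pics/s2z.png",cv2.resize(b[130:290,120:300],None,fx=3.7,fy=3.7,interpolation=cv2.INTER_CUBIC))
E
```

```text
False [ 0.40919526 -0.26513793  0.00323835] [-0.37969463  0.1117746  -0.49079936]
0.04691105714275758 [-0.51890547  0.21752743  8.94500894] 4.625
```

View pics/w2.png

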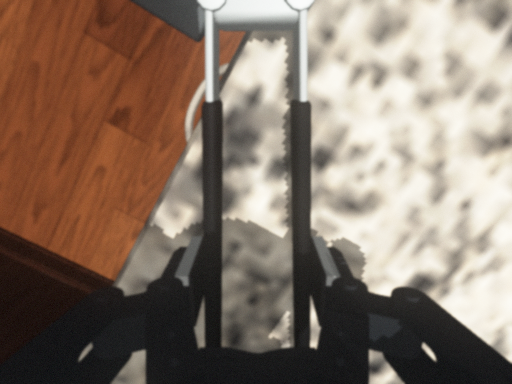

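View pics/s2z.png

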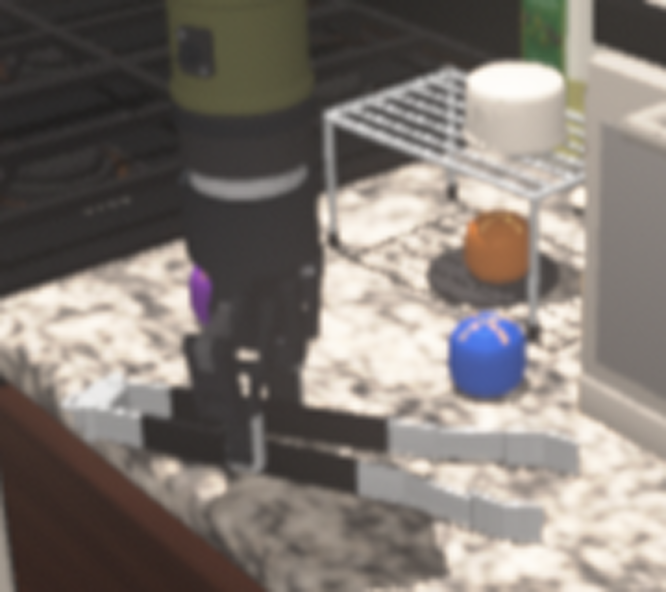

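```bash
python3 - <<'E'
from h import *
m=vision.camera_model("wrist")
a=onz(m,212,101,.024);b=onz(m,301,101,.024);mid=(a+b)/2;t=env.read_tool_pos()
print("grip rear dist",np.linalg.norm((mid-t)[:2]),np.linalg.norm(a-b),mid)
env.move_straight(np.array([.409,-.265,.09]),None,speed=.05)
print(env.read_gripper_width(),env.read_wrist_force())
env.move_straight(np.array([.385,-.2,.09]),None,speed=.06)
cv2.imwrite("pics/w3.png",vision.grab_frame("wrist"))
b=vision.grab_frame("scene");cv2.imwrite("pics/s3z.png",cv2.resize(b[120:290,100:300],None,fx=3.5,fy=3.5,interpolation=cv2.INTER_CUBIC))
print(env.read_t())
E
```

```text
grip rear dist 0.07129020835758142 0.03251612307556982 [ 0.3747593  -0.20380886  0.024     ]
0.047042338089371624 [ 0.57206474 -0.35931946 -1.04295652]
8.025
```

View pics/s3z.png

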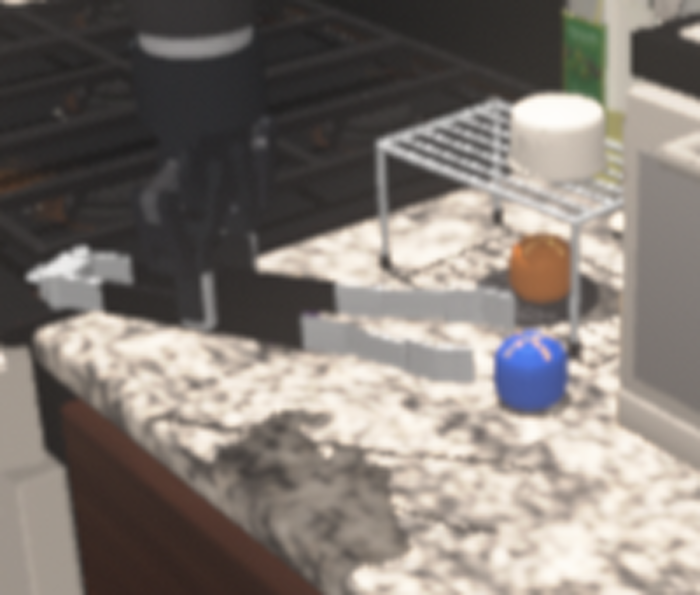

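View pics/w3.png

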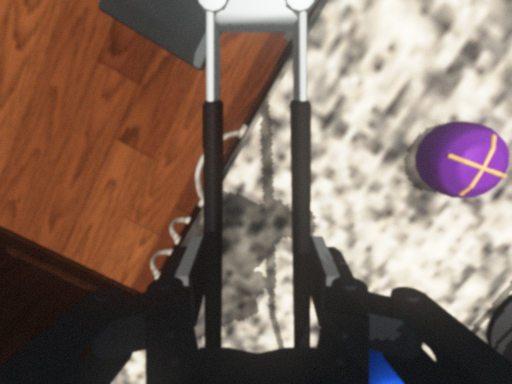

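```bash
python3 - <<'E'
from h import *
p0=np.array([.385,-.2,.09]);p1=np.array([.39,-.206,.09])
N=9
for i in range(1,N+1):
    s=i/N; t0=env.read_t(); env.goto(p0+(p1-p0)*s,Q(-59.5+64.5*s,1))
print(env.read_t(),env.read_t()-t0,env.read_gripper_width(),env.read_tool_pos())
cv2.imwrite("pics/w4.png",vision.grab_frame("wrist"))
b=vision.grab_frame("top");cv2.imwrite("pics/t4z.png",cv2.resize(b[90:300,130:320],None,fx=2.85,fy=2.85,interpolation=cv2.INTER_CUBIC))
b=vision.grab_frame("scene");cv2.imwrite("pics/s4z.png",cv2.resize(b[120:290,100:300],None,fx=3.5,fy=3.5,interpolation=cv2.INTER_CUBIC))
E
```

```text
10.275 0.25 0.047269641881623754 [ 0.39000194 -0.20597143  0.09000087]
```

View pics/t4z.png

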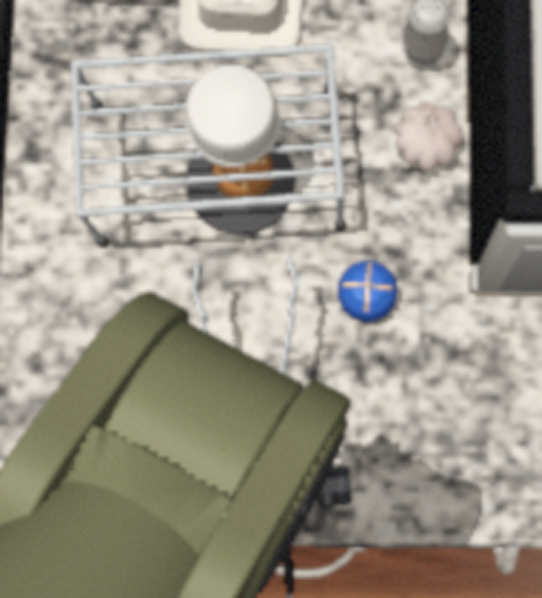

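View pics/s4z.png

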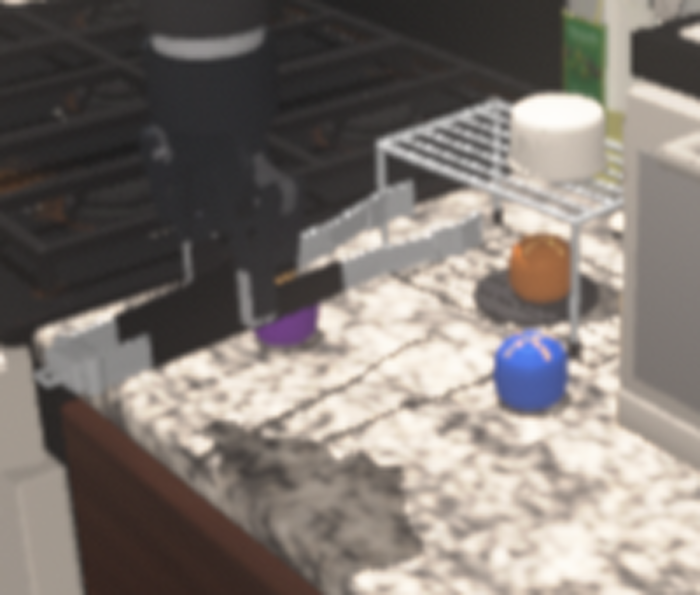

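View pics/w4.png

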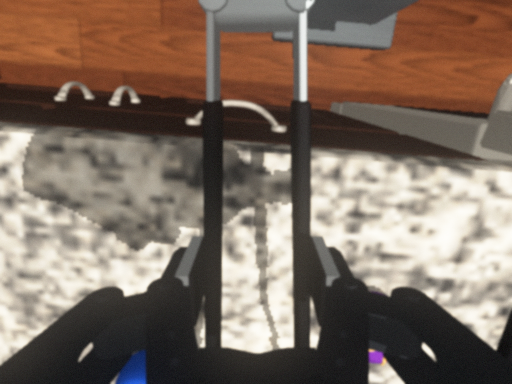

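```bash
python3 - <<'E'
from h import *
m=vision.camera_model("top")
for u in (197,293): print(onz(m,130+(u+.5)/2.85-.5,90+262.5/2.85-.5,.105))
env.move_straight(np.array([.39,-.206,.016]),None,speed=.06)
a=np.radians(5);d=np.array([np.cos(a),np.sin(a)])
pre=np.array([.662,-.182])-d*(.157+.08)
env.move_straight(np.array([*pre,.016]),None,speed=.06)
print(env.read_t(),env.read_gripper_width(),env.read_wrist_force())
b=vision.grab_frame("top");cv2.imwrite("pics/t5z.png",cv2.resize(b[95:215,150:290],None,fx=4.5,fy=4.5,interpolation=cv2.INTER_CUBIC))
b=vision.grab_frame("scene");cv2.imwrite("pics/s5z.png",cv2.resize(b[120:290,100:300],None,fx=3.5,fy=3.5,interpolation=cv2.INTER_CUBIC))
E
```

```text
[ 0.5650038  -0.15428808  0.105     ]
[ 0.56565662 -0.22711873  0.105     ]
12.5583 0.04744078302324673 [ 0.43428989 -0.96021812 -1.05957116]
```

View pics/t5z.png

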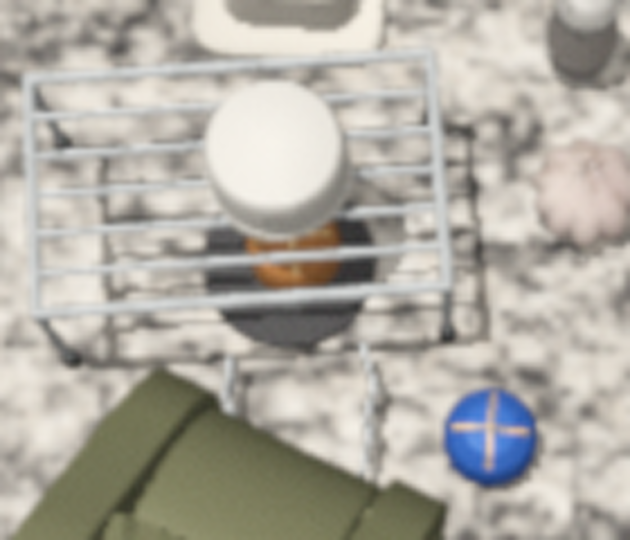

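View pics/s5z.png

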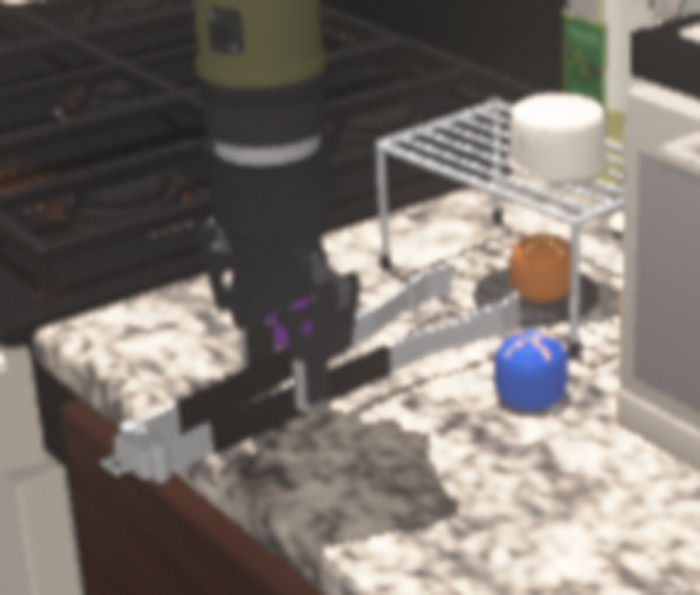

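```bash
python3 - <<'E'
from h import *
m=vision.camera_model("top")
P=[onz(m,150+(u+.5)/4.5-.5,95+(v+.5)/4.5-.5,.037) for u,v in((232,357),(366,347))]
mid=sum(P)/2; t=env.read_tool_pos()
a=np.radians(5);d=np.array([np.cos(a),np.sin(a)]);n=np.array([-d[1],d[0]])
print(P,(mid-t)[:2]@d,(mid-t)[:2]@n)
b=np.array([.662,-.182]);print((b-mid[:2])@d,(b-mid[:2])@n)
E
```

```text
[array([ 0.59791039, -0.15161038,  0.037     ]), array([ 0.60384422, -0.22053858,  0.037     ])] 0.17628405692089813 0.0010880561295088314
0.06124521477767063 -0.0012682153819842282
```

```bash
python3 - <<'E'
from h import *
a=np.radians(5);d=np.array([np.cos(a),np.sin(a)])
g=np.array([.662,-.182])-d*.156
print(env.move_straight(np.array([*g,.016]),None,speed=.05,f_stop=5))
print(env.read_t(),env.read_gripper_width(),env.read_wrist_force())
def shots(k):
  b=vision.grab_frame("top");cv2.imwrite(f"pics/t{k}z.png",cv2.resize(b[95:215,150:290],None,fx=4.5,fy=4.5,interpolation=cv2.INTER_CUBIC))
  b=vision.grab_frame("scene");cv2.imwrite(f"pics/s{k}z.png",cv2.resize(b[120:290,120:300],None,fx=3.5,fy=3.5,interpolation=cv2.INTER_CUBIC))
shots(6)
E
```

```text
False
14.425 0.04739093191172946 [ 0.12364887  0.76852509 -0.42446232]
```

View pics/t6z.png

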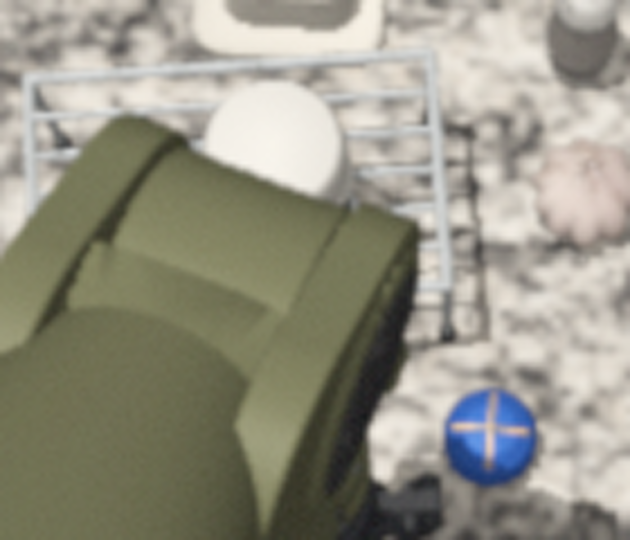

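View pics/s6z.png

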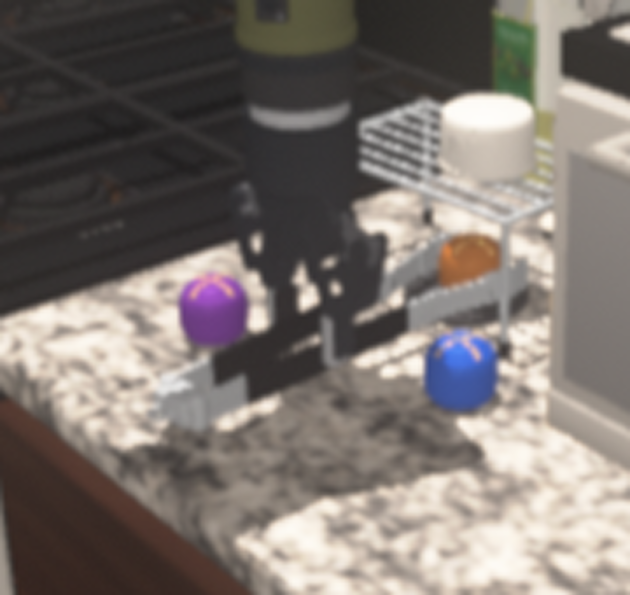

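The jaws are around the roll in the scene view: the roll is at (470,260) and the near jaw tip at (525,270). I'll close them now.

```bash
python3 - <<'E'
from h import *
ms=vision.camera_model("scene")
a=np.radians(5);d=np.array([np.cos(a),np.sin(a)]);n=np.array([-d[1],d[0]])
t=env.read_tool_pos()[:2]
for l in(.133,.178): print(l,(proj(ms,[*(t+d*l-n*.041),.037])-[120,120])*3.5)
effector.command_gripper(.03,50)
print(env.read_gripper_width(),env.read_wrist_force(),env.read_t())
b=vision.grab_frame("scene");cv2.imwrite("pics/s7z.png",cv2.resize(b[120:290,120:300],None,fx=3.5,fy=3.5,interpolation=cv2.INTER_CUBIC))
E
```

```text
0.133 [492.46218183 280.19516927]
0.178 [535.13776839 260.51358126]
0.03650085733040303 [-0.44551841 -0.68141126  0.03413377] 14.7583
```

View pics/s7z.png

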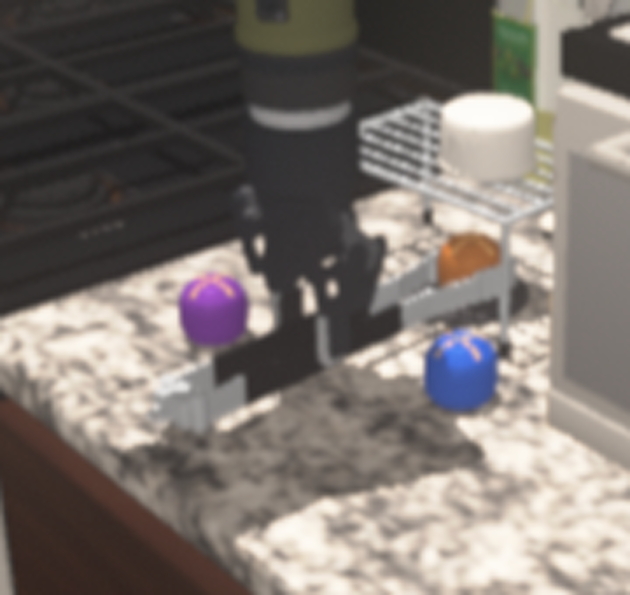

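```bash
python3 - <<'E'
from h import *
ms=vision.camera_model("scene")
a=np.radians(5);d=np.array([np.cos(a),np.sin(a)]);n=np.array([-d[1],d[0]])
t=env.read_tool_pos()
for l in(.133,.156,.178): print(l,(proj(ms,[*(t[:2]+d*l-n*.03),.037])-[120,120])*3.5)
env.move_straight(t+[0,0,.012],None,speed=.03)
print(env.read_gripper_width(),env.read_wrist_force(),env.read_t())
b=vision.grab_frame("scene");cv2.imwrite("pics/s8z.png",cv2.resize(b[170:230,220:290],None,fx=8,fy=8,interpolation=cv2.INTER_CUBIC))
E
```

```text
0.133 [481.39349962 275.39761577]
0.156 [503.46898136 265.33762907]
0.178 [524.08557885 255.94246846]
0.03693082790904109 [-0.69741209  0.40192076 -0.36839011] 15.3583
```

View pics/s8z.png

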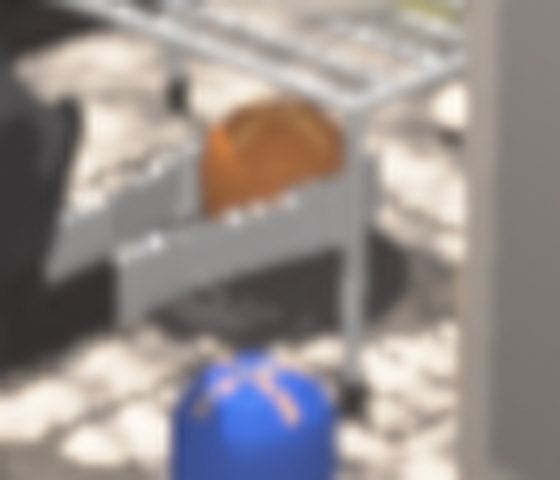

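```bash
python3 - <<'E'
from h import *
a=np.radians(5);d=np.array([np.cos(a),np.sin(a),0])
t=env.read_tool_pos()
env.move_straight(t-d*.12,None,speed=.06)
print(env.read_gripper_width(),env.read_wrist_force(),env.read_t(),env.read_tool_pos())
b=vision.grab_frame("scene");cv2.imwrite("pics/s9z.png",cv2.resize(b[120:290,100:300],None,fx=3.5,fy=3.5,interpolation=cv2.INTER_CUBIC))
b=vision.grab_frame("top");cv2.imwrite("pics/t9z.png",cv2.resize(b[95:215,150:290],None,fx=4.5,fy=4.5,interpolation=cv2.INTER_CUBIC))
E
```

```text
0.03680480419456354 [ 0.02479755  0.22641269 -1.14981352] 17.5583 [ 0.38718934 -0.20608824  0.02810224]
```

View pics/s9z.png

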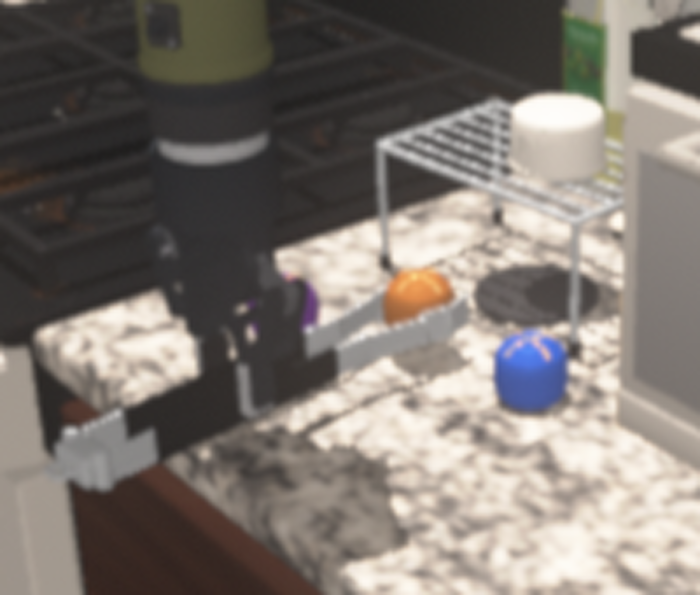

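View pics/t9z.png

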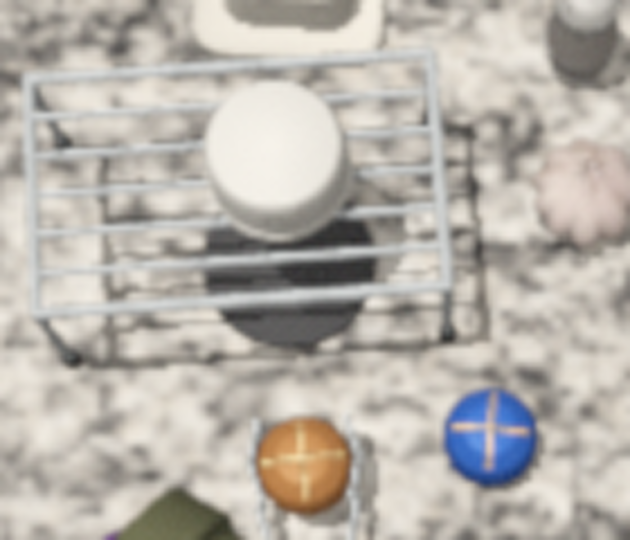

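The roll is out and held centrally in the jaws, at (303,463) in the top zoom, and the coaster is empty. Next I'll lift it slowly.

```bash
python3 - <<'E'
from h import *
t=env.read_tool_pos()
env.move_straight(np.array([t[0],t[1],.185]),None,speed=.06)
env.wait(.5)
print(env.read_gripper_width(),env.read_wrist_force(),env.read_t(),env.read_tool_pos())
b=vision.grab_frame("scene");cv2.imwrite("pics/s10.png",b);cv2.imwrite("pics/s10z.png",cv2.resize(b[100:290,100:300],None,fx=3.1,fy=3.1,interpolation=cv2.INTER_CUBIC))
b2=vision.grab_frame("top");cv2.imwrite("pics/t10z.png",cv2.resize(b2[95:215,150:290],None,fx=4.5,fy=4.5,interpolation=cv2.INTER_CUBIC))
def bm(im,box):
  y0,y1,x0,x1=box
  k=cv2.inRange(cv2.cvtColor(im,cv2.COLOR_BGR2HSV),(5,120,60),(18,255,255))[y0:y1,x0:x1]
  ys,xs=np.nonzero(k); return xs.min()+x0,xs.max()+x0,ys.min()+y0,ys.max()+y0
x=bm(b2,(170,215,190,260));print("top",x)
mt=vision.camera_model("top");ms=vision.camera_model("scene")
o1,d1=ray(mt,(x[0]+x[1])/2,(x[2]+x[3])/2)
c=onz(mt,(x[0]+x[1])/2,(x[2]+x[3])/2,.2);print("bun ctr if z .2",c)
for z in (.175,.197,.219): print(z,(proj(ms,[c[0],c[1],z])-[100,100])*3.1)
E
```

```text
0.036610967673744506 [-0.13042553 -0.30973809 -1.770825  ] 20.925 [ 0.38714178 -0.20606695  0.18499796]
top (np.int64(200), np.int64(223), np.int64(172), np.int64(195))
bun ctr if z .2 [ 0.54092146 -0.18985168  0.2       ]
0.175 [364.25401722 166.03595445]
0.197 [363.23691596 137.75983599]
0.219 [362.20225954 108.9956722 ]
```

View pics/s10z.png

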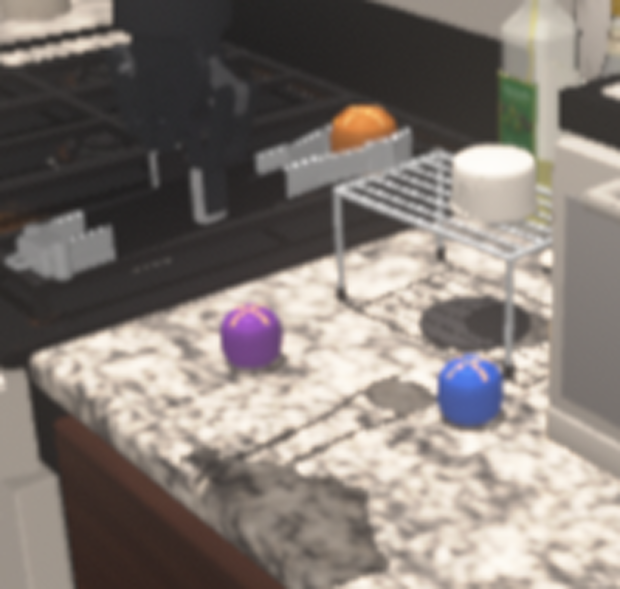

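View pics/t10z.png

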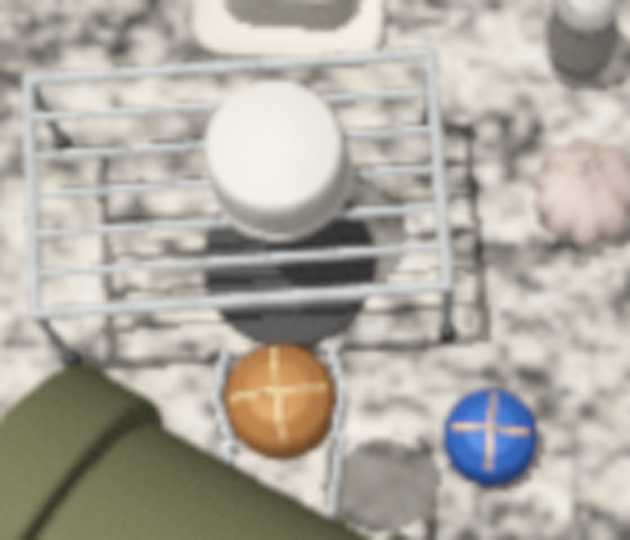

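The scene view shows the roll's top at row 104, or z ≈ 0.22, so its underside is near 0.176. It is well above the 0.105 shelf top and 40 mm or so in front of the shelf. The ramekin and garlic haven't moved.

```bash
python3 - <<'E'
from h import *
print(env.read_gripper_width(),env.read_t()); env.job_done()
E
```

```text
0.03700961392600952 21.025
the job is handed in; nothing more can be done
```

The roll is out from under the front of the shelf and held up in the tongs, and I handed the job in at about 21 s of the 64 s allowed.

- **What I did:** I picked the tongs up by the black grips half squeezed, swung them clear of the oven, and slid the open jaws under the shelf around the roll. I closed them with 50 N, lifted the roll 12 mm, drew it out 120 mm and raised it.
- **Final position:** The last pictures put the roll centred at about (0.541, -0.190) m. Its underside is near z = 0.176 m, against a shelf top of 0.105 m. Its back edge is roughly 40 mm in front of the shelf.
- **Other objects:** The ramekin, garlic and both look-alikes look unmoved in the last pictures.
- **Disagreement:** The grips closed to about 37 mm rather than the stated 38 mm, but the width stayed steady and the roll did not slip. No check failed.

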